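Unlock the guarded bottle case and stow the two solvent bottles

ROBOT

A 7-joint arm with a two-finger parallel gripper is mounted at the origin on a cart in front of the work surface, level with it; the furniture and walls round the work are solid. World frame = base frame: x ahead of the robot, y to its left, z up, the work surface at z = 0. Lengths are in m, angles in rad, forces in N, time in s.
With the tool pointing down it reaches from about 0.35 to 0.9 m from the base axis. Payload 8.1 kg.
Tool frame: the origin (TCP) lies midway between the tips of the shut fingers; the grasp point (between the pads) lies r.grasp_offset behind it (r.grasp_offset is the distance from the TCP to the grasp point, in m); z points along the fingers, y is the line along which they close (so a half turn about z gives the same grasp; the last joint's range is limited). The gripper opens to 85 mm and grips with 20 to 120 N. Pads are 22 mm wide; open, the fingers measure 114 mm over their backs; the gripper's body (76 mm by 85 mm) begins 54 mm behind the grasp point. The pads swing forward as they close: fully open they stand 13 mm farther back than shut.
Start: joints at [-1.287, 0.434, 0.025, 1.573, -0.012, 1.134, -0.075], TCP at [0.236, 0.579, 0.231] pointing down, gripper open.
Joint ranges: [-2.62, 2.62], [-0.44, 2.09], [-1.27, 1.32], [0.08, 2.57], [-1.32, 4.46], [0.12, 2], [-2.74, 2.74]. Speed limits (rad/s): [2.22, 2.22, 3.01, 3.01, 3.14, 3.14, 3.14].

INTERFACE

Orientations are given as [roll, pitch, yaw] about the fixed x, y, z axes, in that order (R = Rz(yaw) Ry(pitch) Rx(roll)).
In Python, from rig import status, vision, job, r gives the robot as it stands.
- The arm moves only by the tool jog_arm, never from a script. Its argument "rows" is a list of rows, each an object of numbers: "jaw": the closure, from -1 (fully open) to 1 (shut), so that 0 is half open; "tx", "ty", "tz": the shift along the tool's x, y, z in m; "turn": the turn about the tool's z in rad. In form: [{"jaw": .., "tx": .., "ty": .., "tz": .., "turn": ..}, ...]. A call has 1 to 8 rows; each row shifts and turns the commanded pose from where the row before left it, along the tool's axes as they then stand; what a row does not reach is not made up. A row lasts 1/12 s, in which the tool goes at most 41.7 mm and 7.16 degrees, less where a joint would pass 70% of its speed; a pose out of reach is approached as far as the arm can. A call is refused whole if a number of a shift passes 0.0417 or a number of a turn 0.125, either way. A call with a gripper value outside its range is refused whole. The fingers move at their own pace and stop on an object; "grip_force" is the grip in N (left out, the last holds). Time passes only in rows, so rows that do not move let the fingers close. It gives the time, the measured TCP pose, the force, the opening and the grip force at its end, in the units of the state.
- status.state(): the state, without advancing time (a new reading comes with each control period).
- vision.capture(name): name is "scene" or "top" or "wrist"; returns a dict with "color" (384x512x3 uint8, red, green, blue), "fx", "fy", "cx", "cy" (pixels), "rvec" (rotation vector, rad) and "tvec" (3), from world to camera coordinates, as OpenCV has them; the wrist camera has in their place "mount" (4x4, takes a point from camera to tool coordinates, whose origin is the TCP and whose axes are the flange's). Camera axes: x right, y down, z forward; pixel columns grow to the right and rows downward; lengths in m; the calibration is good to about 2 mm. A picture is of the moment at which its call begins: read the wrist's pose just before it. There is no depth.
- job.finish_job(): hands the job in; it is judged then, once.
The state is a dict: "t": time; "joint_positions": joint angles; "qvel": joint speeds; "effort": joint torques, N m; "position": TCP position; "ee_rot": TCP orientation; "wrist_force": force on the tool from outside, world axes, zero at the start; "moment": the same for the moment, N m; "width": opening from 0.0 (shut) to 1.0 (fully open); "gripper_force": force on a finger pad.
Only numpy, scipy, OpenCV 4.12 (cv2) and the standard library are available. Lean on these libraries where they do the work, as an engineer would, in place of code of your own. Each camera call takes 0.05 s, during which the arm holds its last target. There are 200 camera calls.

TASK

The bench is being cleared: put the two amber bottles away in the locked bottle case, standing upright, one in each cell, and leave its lid open. To open it, push the spring-loaded safety catch aside with a fingertip, keep it aside and with the same fingertip press the release button it uncovers until the lid springs up; work gently, the case must not be pushed hard nor the bottles dropped in, and leave the other things on the table where they are.

Things in the scene. Friction and masses are not known exactly. Their poses are not given: they have to be found in the camera images.
- bottle_case: grey metal case screwed to the table, 98 x 92 mm and 143 mm high with the lid shut. Origin: on the table; its x points from front to rear, y left, z up. x -52..-1: flat latch deck, top at z=105. x -1..46: two open cells (rim z=109), under a lid of the same outline (z 109..143). No more than 25 N may be put on the case and its moving parts.
- cell_left (a point): middle of the left cell's floor (rubber, 60 mm above the table). The cell is 41 x 41 mm inside, outer walls 3 mm thick and up to 49 mm above this floor, the divider between the cells 4 mm thick and up to 33 mm. Axes as the case's.
- cell_right (a point): the same for the right cell, 45 mm beside the left one.
- button_spot (a point): point on the deck surface (105 mm above the table) straight below the middle of the release button, 26 mm in front of the lid's front wall. Axes as the case's. The black button is round, 17 mm across, and stands under the catch; its top is 12 to 21 mm above this point (its head is screwed on to a different height each time, which is not reported: feel for it).
- release_button (a joint): travel of the release button in m: 0 up, 0.007 fully down. It needs 1.5 N to start and about 4 N fully down, where it meets a hard stop; the lid's bolt comes free only low in the travel, at 5 to 6 mm. It springs back.
- safety_catch (a joint): travel of the catch in m, 0 (covers the button) to 0.032 (end stop), towards the case's -y (right). A spring drives it back with 1 to 2.5 N; it stays aside only while held. It runs between two guide rails 3 mm high. The button is clear of it from about 0.025.
- catch_fin (a point): middle of the left (+y) face of the catch's upright thumb fin, moves with the catch. The catch is a dark steel hood 32 x 32 mm; the fin, 28 mm wide along x and 3.5 mm thick, stands on its left edge; the face to push reaches from 23 to 40 mm above the deck and is plumb with the hood's left edge. At rest it lies 16 mm left of the button's middle.
- case_lid (a joint): angle of the lid in rad, 0 shut and latched, 1.9 open (leaning back). It is hinged along the rear rim and springs open by itself in about a second once the bolt is free and nothing is above it; open, it reaches about 155 mm above the table and 50 mm behind the case.
- bottle_1: amber round bottle with a black screw cap, 34 mm across, 75 mm high, about 0.12 kg; stands upright. Origin: centre of its underside, z up. The cap, from 63 to 75 mm up, is 17 mm across and can be gripped; the body is 34 mm across up to about 50 mm.
- bottle_2: a second, equal bottle. The bottles and the brass weight stand left of and behind the case in any order.
- brass_weight: brass weight with a neck, 28 mm across, 47 mm high; origin under its centre. A bystander: leave alone.
- power_head: flat round white meter head, 52 mm across, 20 mm high; origin under its centre. A bystander: leave alone.
- lens_holder: small lens on a post and foot, 30 x 40 x 76 mm; origin under its centre. A bystander: leave alone.
Not all that is in view belongs to the job. Leave any blue or turquoise look-alike of the bottle_1 alone.

How it is judged:
On the way, in this order (a step that is already met when the one before it is completed fails the run):
1. the safety catch is pushed aside (more than 22 mm) (value of joint safety_catch above 0.022 m), for 0.1 s.
2. the release button is pressed (more than 3 mm) while the catch is held aside (value of joint release_button above 0.003 m and value of joint safety_catch above 0.02 m), for 0.02 s.
3. the lid stands open (value of joint case_lid above 1.6 rad), for 0.2 s.
At the end, for the whole second after the job is handed in: The lid stands open (over 1.6 rad); each amber bottle stands on the floor of its own cell (centre within 8 mm of the cell's, underside within 6 mm of the floor), upright within 0.1 rad, at rest and released (value of joint case_lid above 1.6 rad and ((horizontal distance between bottle_1 and cell_left below 0.008 m and z of bottle_1 in the frame of cell_left between -0.004 and 0.006 m and horizontal distance between bottle_2 and cell_right below 0.008 m and z of bottle_2 in the frame of cell_right between -0.004 and 0.006 m) or (horizontal distance between bottle_1 and cell_right below 0.008 m and z of bottle_1 in the frame of cell_right between -0.004 and 0.006 m and horizontal distance between bottle_2 and cell_left below 0.008 m and z of bottle_2 in the frame of cell_left between -0.004 and 0.006 m)) and angle between each of bottle_1, bottle_2's own z axis and vertical below 0.1 rad and linear speed of each of bottle_1, bottle_2 below 0.02 m/s); the robot touches nothing.
It fails at once if the robot puts more than 25 N on the case or its moving parts (contact force between bottle_case and the arm above 25 N or contact force between bottle_case and the fingers above 25 N).
It fails at once if a bottle falls or is thrown into a cell (faster than 0.4 m/s within 30 mm of the cell's axis, less than 45 mm above its floor) ((horizontal distance between bottle_1 and cell_left below 0.03 m and z of bottle_1 in the frame of cell_left below 0.045 m and linear speed of bottle_1 above 0.4 m/s) or (horizontal distance between bottle_1 and cell_right below 0.03 m and z of bottle_1 in the frame of cell_right below 0.045 m and linear speed of bottle_1 above 0.4 m/s) or (horizontal distance between bottle_2 and cell_left below 0.03 m and z of bottle_2 in the frame of cell_left below 0.045 m and linear speed of bottle_2 above 0.4 m/s) or (horizontal distance between bottle_2 and cell_right below 0.03 m and z of bottle_2 in the frame of cell_right below 0.045 m and linear speed of bottle_2 above 0.4 m/s)).
It fails at once if a bystander is moved by more than 20 mm (distance of any of brass_weight, power_head, lens_holder from where it was at the start of the episode above 0.02 m).
It also fails if it takes over 67 s, if anything falls off the work surface, if the arm or the gripper's body presses on something with over 40 N, if the wrist force passes 120 N, or if a joint passes its speed limit or range.

## Working session

There is one attempt and no reset: what is moved stays moved. The work goes in short steps, Python scripts to look and compute and a tool call to move; the robot and the scene stay as the last step left them, time stands still between calls to the robot, and variables do not carry over. Pictures are saved under pics/ and viewed, at most 10 in all, crops included, and the job is handed in when it is done.

Besides the shell and the picture viewer there is one more tool, called after "Emit:" by a JSON object that holds its "fn" and its "kwargs", one argument or row to a line. jog_arm: Moves the arm, as the interface text tells. Its arguments: {"type":"object","properties":{"rows":{"type":"array"},"grip_force":{"type":"number"}},"required":["rows"]}

```bash
ls; mkdir -p pics
python3 - <<'E'
from rig import status, vision, job, r
import cv2,pickle
print(status.state()); print(r.grasp_offset)
d={}
for n in("scene","top"):
    c=vision.capture(n); d[n]=c
    cv2.imwrite(f"pics/{n}0.png",c["color"][:,:,::-1])
    print(n,{k:v for k,v in c.items() if k!="color"})
pickle.dump(d,open("cap0.pkl","wb"))
E
```

```text
pics
{'t': 0.0, 'joint_positions': array([-1.28661999,  0.43524542,  0.02495053,  1.57408828, -0.01160677,
        1.13402284, -0.07508783]), 'qvel': array([1.18067301e-03, 6.07833423e-05, 5.66214997e-04, 3.60439114e-05,
       1.13114975e-03, 1.67533496e-03, 2.34337892e-04]), 'effort': array([ 1.05363950e-03, -6.70484447e+01,  1.02582023e+00, -3.16212916e+01,
        1.57132046e-02,  1.21416870e-02,  1.36509240e-05]), 'position': array([0.23559884, 0.57834137, 0.23051519]), 'ee_rot': array([-3.13997902e+00,  1.31348752e-04,  2.75477637e+00]), 'wrist_force': array([0.23664673, 1.14427797, 0.32464986]), 'moment': array([0.01822816, 0.01517194, 0.02114951]), 'gripper_force': 0.0, 'width': 0.9983480733578659}
0.0187
scene {'fx': 394.05379926179944, 'fy': 394.05379926179944, 'cx': 257.22996449006325, 'cy': 187.77787804333946, 'rvec': array([ 0.65490873, -2.57883731,  1.26684104]), 'tvec': array([0.70416739, 0.0273771 , 1.2346533 ])}
top {'fx': 366.0029295935207, 'fy': 366.0029295935207, 'cx': 257.3248704588982, 'cy': 192.82517292887704, 'rvec': array([ 2.19838766, -2.1364465 ,  0.17170708]), 'tvec': array([0.43230075, 0.59363658, 0.90582003])}
```

View pics/scene0.png

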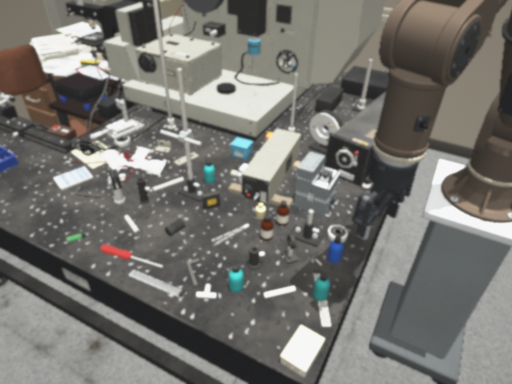

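View pics/top0.png

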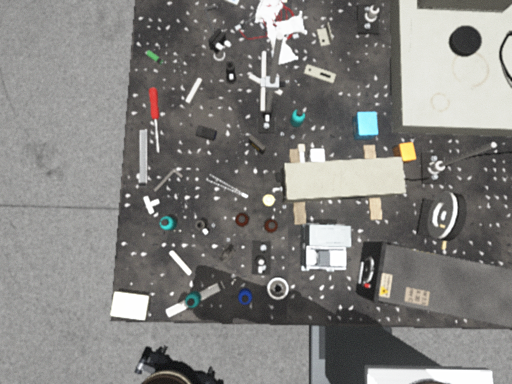

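Top view: the amber bottles are at (242,219) and (271,226), the brass weight at about (268,200), and the case at (326,247). The look-alikes are teal at (167,223), (192,300) and (299,117), and blue at (245,297). I'll check the choice in a close crop.

```bash
cat > h.py <<'E'
import numpy as np,cv2
def K(c): return np.array([[c["fx"],0,c["cx"]],[0,c["fy"],c["cy"]],[0,0,1.]])
def proj(c,P): return cv2.projectPoints(np.array(P,float).reshape(-1,1,3),np.array(c["rvec"]),np.array(c["tvec"]),K(c),None)[0].reshape(-1,2)
def ray(c,uv,z):
    R=cv2.Rodrigues(np.array(c["rvec"]))[0]; o=-R.T@c["tvec"]
    d=R.T@np.linalg.inv(K(c))@np.array([uv[0],uv[1],1.]); return o+d*(z-o[2])/d[2]
E
python3 - <<'E'
import pickle,cv2,numpy as np
from h import *
d=pickle.load(open("cap0.pkl","rb"))
t=d["top"];s=d["scene"]
a=cv2.resize(t["color"][180:310,225:365],None,fx=4,fy=4,interpolation=cv2.INTER_CUBIC)
b=cv2.resize(s["color"][140:270,240:350],None,fx=4,fy=4,interpolation=cv2.INTER_CUBIC)
b=b[:a.shape[0]]
cv2.imwrite("pics/topc.png",a[:,:,::-1]);cv2.imwrite("pics/scc.png",b[:,:,::-1])
for n,uv,z in(("b1",(242,219),.075),("b2",(271,226),.075),("w",(268,200),.047),("case",(326,247),.12)): print(n,ray(t,uv,z))
E
```

```text
b1 [0.51048722 0.48559482 0.075     ]
b2 [0.49557898 0.4150495  0.075     ]
w [0.56167906 0.42215816 0.047     ]
case [0.44938131 0.29103093 0.12      ]
```

View pics/topc.png

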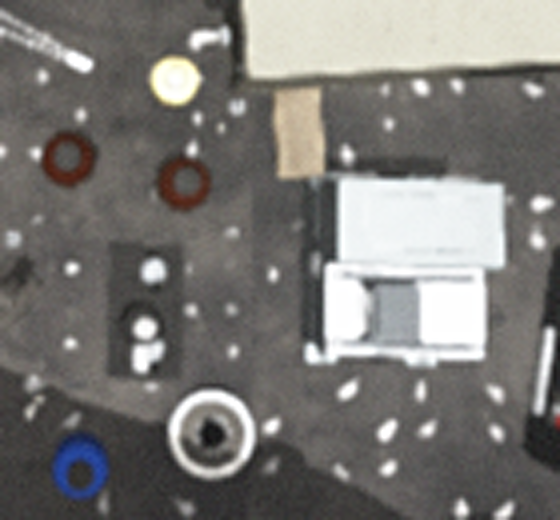

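View pics/scc.png

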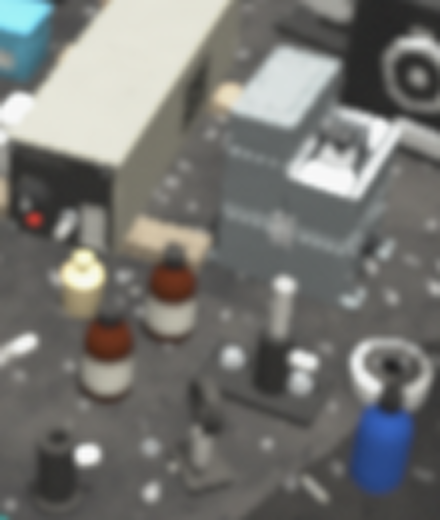

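Crops: the two amber bottles have black caps, at top-crop (68,158) and (184,182). The brass weight is at (175,80), the lens holder at (145,330), the power head at (212,433) and the blue decoy at (80,465). The case is at (325..505, 180..360): lid at the top (rear), catch grey at (395,312).

Run:
```python
import pickle
from h import *
from scipy.optimize import least_squares
from rig import vision,status
d=pickle.load(open("cap0.pkl","rb"));t=d["top"];s=d["scene"]
tp=np.array([[338,180],[502,182],[505,266],[338,264],[327,358],[486,358]])/4+[225,180]
tw=[[46,46,143],[46,-46,143],[-1,-46,143],[-1,46,143],[-52,46,105],[-52,-46,105]]
sp=np.array([[290,130],[232,108],[342,62],[285,45]])/4+[240,140]
sw=[[-1,46,143],[46,46,143],[-1,-46,143],[46,-46,143]]
def W(p,P):
    P=np.array(P)/1000.;c,q=np.cos(p[2]),np.sin(p[2])
    return np.c_[p[0]+c*P[:,0]-q*P[:,1],p[1]+q*P[:,0]+c*P[:,1],P[:,2]]
f=lambda p:np.r_[(proj(t,W(p,tw))-tp).ravel(),(proj(s,W(p,sw))-sp).ravel()]
o=least_squares(f,[.45,.29,0]);print(o.x,o.fun.round(1))
print("btn",W(o.x,[[-27,0,125]]))
for n,uv,z in(("b1",(68,158),.075),("b2",(184,182),.075),("w",(175,80),.047),("lens",(145,330),.05),("ph",(212,433),.02)): print(n,ray(t,np.array(uv)/4+[225,180],z))
# scene bottle caps
for n,uv in(("b1",(110,313)),("b2",(174,248))): print(n,ray(s,np.array(uv)/4+[240,140],.075))
c=vision.capture("wrist");print({k:v for k,v in c.items() if k!="color"})
```

```text
[0.4513428  0.28640357 0.00457021] [ 0.3  0.1  0.1  0.6 -0.4  0.8  0.2  0.4  0.1 -1.1 -0.1 -0.3  1.1 -0.5
 -0.3  0.1 -0.3  0.3 -1.2  0.2]
btn [[0.42434309 0.28628018 0.125     ]]
b1 [0.50928061 0.4855562  0.075     ]
b2 [0.49678334 0.41507575 0.075     ]
w [0.56173565 0.42026963 0.047     ]
lens [0.40676182 0.43537155 0.05      ]
ph [0.34239906 0.39036844 0.02      ]
b1 [0.50728882 0.49289785 0.075     ]
b2 [0.49866426 0.41281664 0.075     ]
{'fx': 317.16960619000764, 'fy': 317.16960619000764, 'cx': 256.8717151904249, 'cy': 187.99099192623677, 'mount': array([[ 1.88251744e-04, -9.45999124e-01, -3.24169126e-01,
         8.39999006e-02],
       [ 9.99999665e-01, -8.02803502e-05,  8.14996868e-04,
         1.21575416e-04],
       [-7.97010734e-04, -3.24169170e-01,  9.45998792e-01,
        -1.41536932e-01],
       [ 0.00000000e+00,  0.00000000e+00,  0.00000000e+00,
         1.00000000e+00]])}
```

Emit:
{"fn": "jog_arm", "kwargs": {
  "rows": [
    {"jaw": 1,"turn": -0.097,"tz": -0.008},
    {"jaw": 1,"turn": -0.097,"tz": -0.008},
    {"jaw": 1,"turn": -0.097,"tz": -0.008},
    {"jaw": 1,"turn": -0.097,"tz": -0.008}
  ],
  "grip_force": 20
}}

```text
schema error: expected keys jaw, tx, ty, tz, turn
```

Emit:
{"fn": "jog_arm", "kwargs": {
  "rows": [
    {"jaw": 1,"tx": -0.0236,"ty": -0.0311},
    {"jaw": 1,"tx": -0.0236,"ty": -0.0311},
    {"jaw": 1,"tx": -0.0236,"ty": -0.0311},
    {"jaw": 1,"tx": -0.0236,"ty": -0.0311},
    {"jaw": 1,"tx": -0.0236,"ty": -0.0311},
    {"jaw": 1,"tx": -0.0236,"ty": -0.0311},
    {"jaw": 1,"tx": -0.0236,"ty": -0.0311},
    {"jaw": 1}
  ]
}}

```text
schema error: expected keys jaw, tx, ty, tz, turn
```

```bash
cat >> h.py <<'E'
from scipy.spatial.transform import Rotation as Ro
def wristcam():
    from rig import status,vision
    s=status.state(); c=vision.capture("wrist")
    T=np.eye(4);T[:3,:3]=Ro.from_euler("xyz",s["ee_rot"]).as_matrix();T[:3,3]=s["position"]
    M=np.linalg.inv(T@np.array(c["mount"])); c["rvec"]=cv2.Rodrigues(M[:3,:3])[0].ravel(); c["tvec"]=M[:3,3]
    return s,c
E
python3 - <<'E'
from h import *
import pickle
s,c=wristcam(); pickle.dump((s,c),open("w1.pkl","wb"))
print(s["t"],s["position"],s["ee_rot"],s["width"],s["wrist_force"])
cv2.imwrite("pics/w1.png",cv2.resize(c["color"],(768,576),interpolation=cv2.INTER_CUBIC)[:,:,::-1])
E
```

```text
0.15 [0.23567677 0.57844352 0.23070427] [-3.14037747e+00  1.09028968e-04  2.75470072e+00] 0.9971204637449339 [-0.02952235  0.10609011 -0.00309555]
```

View pics/w1.png

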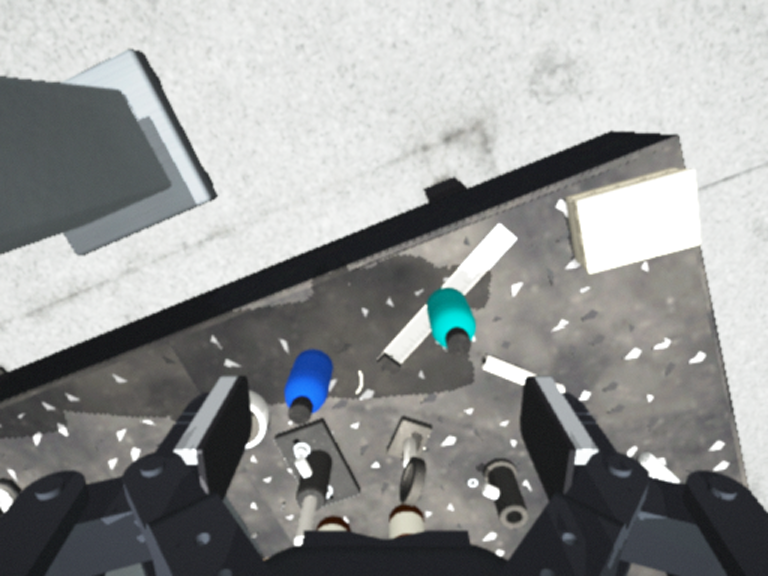

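The schema needs every key in each row. The bottles are hidden behind the gripper in this wrist view, so I'll move farther ahead.

Emit:
{"fn": "jog_arm", "kwargs": {
  "rows": [
    {"jaw": 1,"tx": 0,"ty": 0,"tz": -0.015,"turn": -0.097},
    {"jaw": 1,"tx": 0,"ty": 0,"tz": -0.015,"turn": -0.097},
    {"jaw": 1,"tx": 0,"ty": 0,"tz": -0.015,"turn": -0.097},
    {"jaw": 1,"tx": 0,"ty": 0,"tz": -0.015,"turn": -0.097}
  ],
  "grip_force": 20
}}

```text
t: 0.53
position: [0.2357, 0.5786, 0.2917]
ee_rot: [-3.141, -0.0, -3.136]
wrist_force: [-0.4, 0.0, -0.8]
width: 0.453
gripper_force: 0.0
```

Emit:
{"fn": "jog_arm", "kwargs": {
  "rows": [
    {"jaw": 1,"tx": -0.0293,"ty": -0.0273,"tz": 0,"turn": 0},
    {"jaw": 1,"tx": -0.0293,"ty": -0.0273,"tz": 0,"turn": 0},
    {"jaw": 1,"tx": -0.0293,"ty": -0.0273,"tz": 0,"turn": 0},
    {"jaw": 1,"tx": -0.0293,"ty": -0.0273,"tz": 0,"turn": 0},
    {"jaw": 1,"tx": -0.0293,"ty": -0.0273,"tz": 0,"turn": 0},
    {"jaw": 1,"tx": -0.0293,"ty": -0.0273,"tz": 0,"turn": 0},
    {"jaw": 1,"tx": -0.0293,"ty": -0.0273,"tz": 0,"turn": 0},
    {"jaw": 1,"tx": -0.0293,"ty": -0.0273,"tz": 0,"turn": 0}
  ]
}}

```text
t: 1.2
position: [0.4715, 0.359, 0.2913]
ee_rot: [3.142, -0.0, -3.14]
wrist_force: [0.6, 0.1, -0.1]
width: -0.001
gripper_force: 0.0
```

Emit:
{"fn": "jog_arm", "kwargs": {
  "rows": [
    {"jaw": 1,"tx": 0,"ty": 0,"tz": 0,"turn": 0},
    {"jaw": 1,"tx": 0,"ty": 0,"tz": 0,"turn": 0},
    {"jaw": 1,"tx": 0,"ty": 0,"tz": 0,"turn": 0}
  ]
}}

```text
t: 1.45
position: [0.4701, 0.3609, 0.2911]
ee_rot: [3.141, -0.001, -3.141]
wrist_force: [-1.0, 1.0, 0.0]
width: -0.003
gripper_force: 0.0
```

Run:
```python
from h import *
import pickle
s,c=wristcam(); pickle.dump((s,c),open("w2.pkl","wb"))
print(s["t"],s["position"],s["ee_rot"],s["width"],s["wrist_force"])
cv2.imwrite("pics/w2.png",cv2.resize(c["color"],(768,576),interpolation=cv2.INTER_CUBIC)[:,:,::-1])
```

```text
1.45 [0.47005471 0.36093919 0.2911051 ] [ 3.14135835e+00 -7.25740806e-04 -3.14073575e+00] -0.002737965392276895 [-0.96158635  0.95191962  0.00599896]
```

View pics/w2.png

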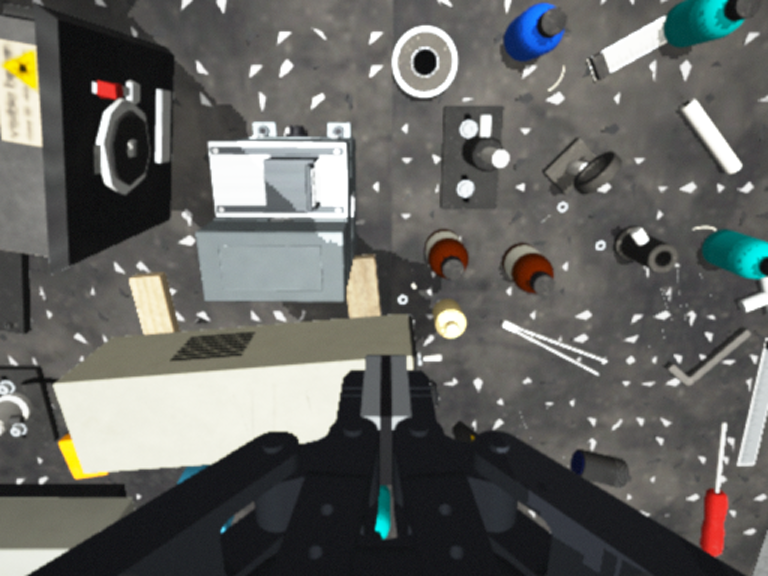

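Wrist view: case deck (208..350, 138..218) with the catch at (265..318, 158..210) and its fin on the right side, which is +y. The lid is at (197..352, 222..300), the amber caps at (453,268) and (542,284), and the brass weight at (450,322).

Run:
```python
from h import *
import pickle
s,c=pickle.load(open("w2.pkl","rb"))
p=[.45134,.2864,.0046]
def W(p,P):
    P=np.array(P)/1000.;k,q=np.cos(p[2]),np.sin(p[2])
    return np.c_[p[0]+k*P[:,0]-q*P[:,1],p[1]+q*P[:,0]+k*P[:,1],P[:,2]]
pts=[[46,46,143],[46,-46,143],[-1,-46,143],[-1,46,143],[-52,46,105],[-52,-46,105],[-27,16,145],[-13,16,145],[-41,16,145]]
P2=proj(c,W(p,pts))
print((P2*1.5).round(0).tolist())
for n,uv,z in(("b2",(453,268),.075),("b1",(542,284),.075),("w",(451,322),.047)): print(n,ray(c,np.array(uv)/1.5,z))
im=c["color"].copy()
im=cv2.resize(im[80:210,120:380],None,fx=3,fy=3,interpolation=cv2.INTER_CUBIC)
for i,(x,y) in enumerate(P2): cv2.drawMarker(im,(int((x-120+.5)*3),int((y-80+.5)*3)),(255,0,0) if i<6 else (0,200,0),0,12,1)
for uv in((453,268),(542,284)): cv2.drawMarker(im,(int((uv[0]/1.5-120)*3),int((uv[1]/1.5-80)*3)),(0,255,0),0,12,1)
cv2.imwrite("pics/w2c.png",im[:,:,::-1])
```

```text
[[341.0, 299.0], [200.0, 300.0], [190.0, 229.0], [338.0, 228.0], [341.0, 140.0], [202.0, 140.0], [286.0, 186.0], [288.0, 210.0], [285.0, 162.0]]
b2 [0.49696687 0.41482641 0.075     ]
b1 [0.51024012 0.48631377 0.075     ]
w [0.55549319 0.41961431 0.047     ]
```

View pics/w2c.png

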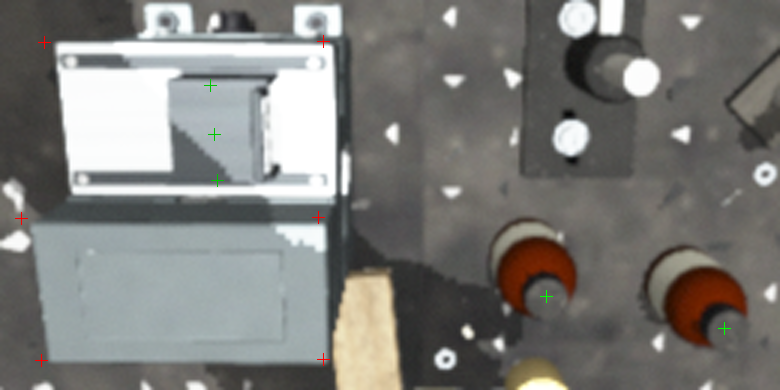

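Run:
```python
from h import *
import pickle
from scipy.optimize import least_squares
s,c=pickle.load(open("w2.pkl","rb"))
def W(p,P):
    P=np.array(P)/1000.;k,q=np.cos(p[2]),np.sin(p[2])
    return np.c_[p[0]+k*P[:,0]-q*P[:,1],p[1]+q*P[:,0]+k*P[:,1],P[:,2]]
pts=[[46,46,143],[46,-46,143],[-1,-46,143],[-1,46,143],[-52,46,105],[-52,-46,105]]
uv=np.array([[327,362],[49,362],[33,224],[328,224],[335,40],[57,43]])/3-.5/3+[120,80]
o=least_squares(lambda p:(proj(c,W(p,pts))-uv).ravel(),[.45,.29,0]);print(o.x,o.fun.round(1))
p=o.x
print("btn",W(p,[[-27,0,0]]),"fin",W(p,[[-27,16,0]]),"cellL",W(p,[[22.5,22.5,0]]),"cellR",W(p,[[22.5,-22.5,0]]))
q=proj(c,W(p,[[-13,16,145],[-41,16,145],[-41,12.5,145]]));print((q-[120,80])*3)
for n,uv in (("b2",(546,296)),("b1",(724,328))): print(n,ray(c,np.array(uv)/3+[120,80],.075))
```

```text
[ 0.45250719  0.2896667  -0.00397702] [ 1.5  0.3  0.1 -0.1 -0.6 -1.2  0.  -0.8 -0.4  1.7 -0.5  0.2]
btn [[0.4255074  0.28977408 0.        ]] fin [[0.42557104 0.30577395 0.        ]] cellL [[0.47509649 0.31207704 0.        ]] cellR [[0.47491753 0.26707739 0.        ]]
[[227.41710052 183.50808751]
 [221.97070233  89.05098936]
 [210.08532509  88.99073248]]
b2 [0.49696687 0.41482641 0.075     ]
b1 [0.51024012 0.48631377 0.075     ]
```

Run:
```python
from h import *
import pickle
s,c=pickle.load(open("w2.pkl","rb"));d=pickle.load(open("cap0.pkl","rb"))
f=lambda u,v,z:print((u,v,z),((ray(c,np.array([u,v])/3-.17+[120,80],z)-[.4525,.2897,0])*1000).round(1))
f(262,130,.145);f(272,130,.128);f(255,130,.145);f(168,110,.128);f(168,80,.128);f(265,180,.145);f(262,85,.145)
t=d["top"]
for uv,z in(((370,310),.13),((370,310),.145),((420,310),.128)): print(uv,((ray(t,np.array(uv)/4-.12+[225,180],z)-[.4525,.2897,0])*1000).round(1))
im=cv2.resize(c["color"][90:152,130:245],None,fx=6,fy=6,interpolation=cv2.INTER_CUBIC)
im2=cv2.resize(t["color"][243:273,298:350],(690,398),interpolation=cv2.INTER_CUBIC)[:225]
cv2.imwrite("pics/fin.png",np.vstack([im,cv2.resize(im2,(690,225))])[:,:,::-1])
```

```text
(262, 130, 0.145) [-29.2  27.2 145. ]
(272, 130, 0.128) [-27.   27.7 128. ]
(255, 130, 0.145) [-29.2  25.1 145. ]
(168, 110, 0.128) [-33.2  -4.6 128. ]
(168, 80, 0.128) [-42.3  -3.9 128. ]
(265, 180, 0.145) [-14.2  27.4 145. ]
(262, 85, 0.145) [-42.2  27.8 145. ]
(370, 310) [-26.6  23.  130. ]
(370, 310) [-26.   25.9 145. ]
(420, 310) [-26.   -5.8 128. ]
```

View pics/fin.png

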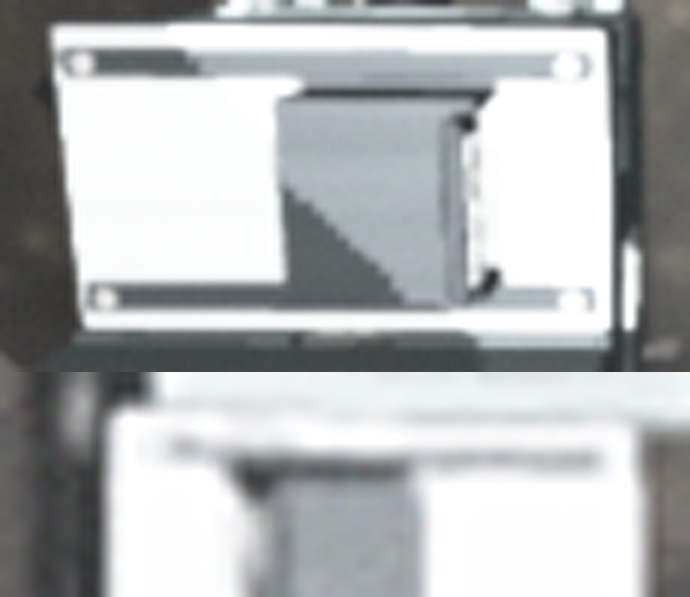

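The fin face is at case y≈+27, so it isn't centred, and the button is at about world (0.4255, 0.301). I'll go down left of the fin.

Emit:
{"fn": "jog_arm", "kwargs": {
  "rows": [
    {"jaw": 1,"tx": 0.009,"ty": -0.0036,"tz": 0.028,"turn": 0},
    {"jaw": 1,"tx": 0.009,"ty": -0.0036,"tz": 0.028,"turn": 0},
    {"jaw": 1,"tx": 0.009,"ty": -0.0036,"tz": 0.028,"turn": 0},
    {"jaw": 1,"tx": 0.009,"ty": -0.0036,"tz": 0.028,"turn": 0},
    {"jaw": 1,"tx": 0.0085,"ty": -0.0036,"tz": 0.028,"turn": 0},
    {"jaw": 1,"tx": 0,"ty": 0,"tz": 0.009,"turn": 0},
    {"jaw": 1,"tx": 0,"ty": 0,"tz": 0.009,"turn": 0},
    {"jaw": 1,"tx": 0,"ty": 0,"tz": 0,"turn": 0}
  ]
}}

```text
t: 2.17
position: [0.4256, 0.3435, 0.1327]
ee_rot: [-3.141, -0.001, -3.139]
wrist_force: [-0.5, 0.3, 0.7]
width: -0.002
gripper_force: 0.0
```

Emit:
{"fn": "jog_arm", "kwargs": {
  "rows": [
    {"jaw": 1,"tx": 0,"ty": -0.002,"tz": 0,"turn": 0},
    {"jaw": 1,"tx": 0,"ty": -0.002,"tz": 0,"turn": 0},
    {"jaw": 1,"tx": 0,"ty": -0.002,"tz": 0,"turn": 0},
    {"jaw": 1,"tx": 0,"ty": -0.002,"tz": 0,"turn": 0}
  ]
}}

```text
t: 2.5
position: [0.4267, 0.3348, 0.1343]
ee_rot: [3.14, 0.001, -3.141]
wrist_force: [-0.2, -1.0, 0.1]
width: 0.003
gripper_force: 0.0
```

Emit:
{"fn": "jog_arm", "kwargs": {
  "rows": [
    {"jaw": 1,"tx": 0,"ty": -0.002,"tz": 0,"turn": 0},
    {"jaw": 1,"tx": 0,"ty": -0.002,"tz": 0,"turn": 0},
    {"jaw": 1,"tx": 0,"ty": -0.002,"tz": 0,"turn": 0},
    {"jaw": 1,"tx": 0,"ty": -0.002,"tz": 0,"turn": 0}
  ]
}}

```text
t: 2.83
position: [0.4262, 0.3269, 0.1336]
ee_rot: [3.141, 0.001, -3.14]
wrist_force: [-0.6, 1.7, 0.6]
width: 0.002
gripper_force: 0.9
```

Emit:
{"fn": "jog_arm", "kwargs": {
  "rows": [
    {"jaw": 1,"tx": 0,"ty": -0.003,"tz": 0,"turn": 0},
    {"jaw": 1,"tx": 0,"ty": -0.003,"tz": 0,"turn": 0},
    {"jaw": 1,"tx": 0,"ty": 0,"tz": 0,"turn": 0}
  ]
}}

```text
t: 3.08
position: [0.4261, 0.32, 0.1334]
ee_rot: [-3.142, 0.0, -3.141]
wrist_force: [0.7, 1.4, 0.6]
width: 0.003
gripper_force: 0.6
```

Emit:
{"fn": "jog_arm", "kwargs": {
  "rows": [
    {"jaw": 1,"tx": 0,"ty": -0.004,"tz": 0,"turn": 0},
    {"jaw": 1,"tx": 0,"ty": -0.004,"tz": 0,"turn": 0},
    {"jaw": 1,"tx": 0,"ty": -0.004,"tz": 0,"turn": 0},
    {"jaw": 1,"tx": 0,"ty": -0.004,"tz": 0,"turn": 0},
    {"jaw": 1,"tx": 0,"ty": -0.002,"tz": 0,"turn": 0}
  ]
}}

```text
t: 3.5
position: [0.426, 0.3019, 0.1334]
ee_rot: [-3.141, -0.0, -3.141]
wrist_force: [0.3, 2.7, 2.2]
width: -0.001
gripper_force: 1.2
```

Emit:
{"fn": "jog_arm", "kwargs": {
  "rows": [
    {"jaw": 1,"tx": 0,"ty": -0.001,"tz": 0,"turn": 0},
    {"jaw": 1,"tx": 0,"ty": -0.001,"tz": 0,"turn": 0},
    {"jaw": 1,"tx": 0,"ty": -0.001,"tz": 0,"turn": 0}
  ]
}}

```text
t: 3.75
position: [0.426, 0.2997, 0.1333]
ee_rot: [3.141, 0.0, -3.14]
wrist_force: [-0.6, 2.3, 2.6]
width: -0.002
gripper_force: 1.2
```

Emit:
{"fn": "jog_arm", "kwargs": {
  "rows": [
    {"jaw": 1,"tx": 0,"ty": -0.001,"tz": 0,"turn": 0},
    {"jaw": 1,"tx": 0,"ty": 0,"tz": 0,"turn": 0}
  ]
}}

```text
t: 3.92
position: [0.426, 0.2985, 0.1333]
ee_rot: [-3.142, -0.0, -3.141]
wrist_force: [-0.5, 1.5, 1.2]
width: -0.002
gripper_force: 0.9
```

Run:
```python
from h import *
import pickle
s,c=wristcam();pickle.dump((s,c),open("w3.pkl","wb"));print(s["t"],s["position"],s["wrist_force"])
from rig import vision
t=vision.capture("scene")
a=cv2.resize(c["color"],(512,384));b=cv2.resize(t["color"][140:230,280:360],(341,384),interpolation=cv2.INTER_CUBIC)[:,:288]
cv2.imwrite("pics/w3.png",np.hstack([a,b])[:,:,::-1])
```

```text
3.9167 [0.42599891 0.29853493 0.13331264] [-0.46926917  1.53828587  1.22315911]
```

View pics/w3.png

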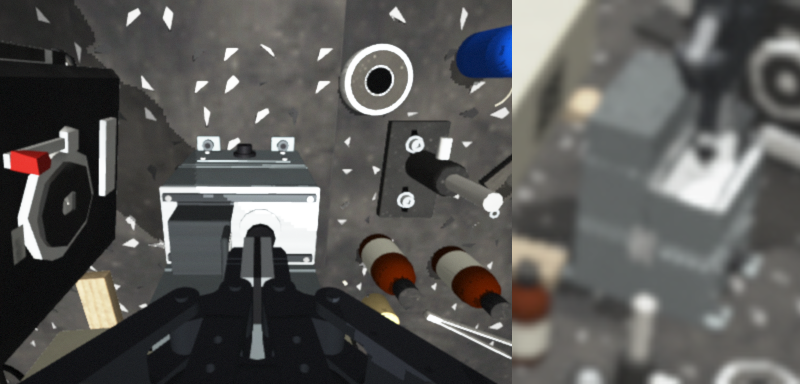

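The catch is aside (hood at 168..232), and the black button shows at (260,233) behind the fingertip.

Run:
```python
from h import *
import pickle
s,c=pickle.load(open("w3.pkl","rb"))
for uv,z in(((260,233),.120),((232,215),.128),((232,265),.128),((170,265),.128),((245,250),.133),((274,250),.133)): print(uv,z,ray(c,uv,z))
```

```text
(260, 233) 0.12 [0.42100586 0.3006349  0.12      ]
(232, 215) 0.128 [0.40685708 0.28637479 0.128     ]
(232, 265) 0.128 [0.4359288 0.2856722 0.128    ]
(170, 265) 0.128 [0.43595752 0.25257617 0.128     ]
(245, 250) 0.133 [0.42396132 0.2929168  0.133     ]
(274, 250) 0.133 [0.42394799 0.30761409 0.133     ]
```

Emit:
{"fn": "jog_arm", "kwargs": {
  "rows": [
    {"jaw": 1,"tx": 0,"ty": -0.001,"tz": 0,"turn": 0},
    {"jaw": 1,"tx": 0,"ty": -0.001,"tz": 0,"turn": 0},
    {"jaw": 1,"tx": 0,"ty": 0,"tz": 0,"turn": 0}
  ]
}}

```text
t: 4.27
position: [0.426, 0.2975, 0.1334]
ee_rot: [3.14, 0.0, -3.14]
wrist_force: [0.4, 4.9, -0.9]
width: -0.004
gripper_force: 2.5
```

Emit:
{"fn": "jog_arm", "kwargs": {
  "rows": [
    {"jaw": 1,"tx": 0,"ty": 0.001,"tz": 0.002,"turn": 0},
    {"jaw": 1,"tx": 0,"ty": 0,"tz": 0.002,"turn": 0},
    {"jaw": 1,"tx": 0,"ty": 0,"tz": 0.002,"turn": 0},
    {"jaw": 1,"tx": 0,"ty": 0,"tz": 0.002,"turn": 0}
  ]
}}

```text
t: 4.6
position: [0.4261, 0.2979, 0.1252]
ee_rot: [3.141, 0.0, -3.14]
wrist_force: [-0.6, 4.1, 3.3]
width: -0.003
gripper_force: 1.9
```

Emit:
{"fn": "jog_arm", "kwargs": {
  "rows": [
    {"jaw": 1,"tx": 0,"ty": 0,"tz": 0.0015,"turn": 0},
    {"jaw": 1,"tx": 0,"ty": 0,"tz": 0.0015,"turn": 0}
  ]
}}

```text
t: 4.77
position: [0.4261, 0.2979, 0.1223]
ee_rot: [3.141, 0.0, -3.14]
wrist_force: [-0.8, 4.5, 2.2]
width: 0.002
gripper_force: 2.1
```

Emit:
{"fn": "jog_arm", "kwargs": {
  "rows": [
    {"jaw": 1,"tx": 0,"ty": 0,"tz": 0.0015,"turn": 0},
    {"jaw": 1,"tx": 0,"ty": 0,"tz": 0.0015,"turn": 0}
  ]
}}

```text
t: 4.93
position: [0.4261, 0.2979, 0.1194]
ee_rot: [3.141, 0.0, -3.14]
wrist_force: [-1.2, 3.1, 6.8]
width: 0.001
gripper_force: 4.0
```

Emit:
{"fn": "jog_arm", "kwargs": {
  "rows": [
    {"jaw": 1,"tx": 0,"ty": 0,"tz": 0.001,"turn": 0},
    {"jaw": 1,"tx": 0,"ty": 0,"tz": 0,"turn": 0}
  ]
}}

```text
t: 5.1
position: [0.4261, 0.2979, 0.1184]
ee_rot: [3.141, 0.0, -3.14]
wrist_force: [0.9, 4.6, 3.1]
width: -0.003
gripper_force: 2.9
```

Emit:
{"fn": "jog_arm", "kwargs": {
  "rows": [
    {"jaw": 1,"tx": 0,"ty": 0,"tz": 0.001,"turn": 0},
    {"jaw": 1,"tx": 0,"ty": 0,"tz": 0,"turn": 0}
  ]
}}

```text
t: 5.27
position: [0.4261, 0.2979, 0.1174]
ee_rot: [3.141, 0.0, -3.14]
wrist_force: [-0.7, 5.6, 3.3]
width: 0.003
gripper_force: 3.2
```

Emit:
{"fn": "jog_arm", "kwargs": {
  "rows": [
    {"jaw": 1,"tx": 0,"ty": 0,"tz": 0.001,"turn": 0},
    {"jaw": 1,"tx": 0,"ty": 0,"tz": 0,"turn": 0}
  ]
}}

```text
t: 5.43
position: [0.4261, 0.2979, 0.1164]
ee_rot: [3.141, 0.0, -3.14]
wrist_force: [-0.4, 5.5, 3.8]
width: -0.003
gripper_force: 3.2
```

Emit:
{"fn": "jog_arm", "kwargs": {
  "rows": [
    {"jaw": 1,"tx": 0,"ty": 0,"tz": 0.001,"turn": 0},
    {"jaw": 1,"tx": 0,"ty": 0,"tz": 0,"turn": 0}
  ]
}}

```text
t: 5.6
position: [0.4262, 0.298, 0.1154]
ee_rot: [3.141, 0.0, -3.14]
wrist_force: [-0.5, 4.8, 3.9]
width: 0.004
gripper_force: 4.0
```

```bash
cat > look.py <<'E'
from h import *
import pickle,sys
s,c=wristcam();pickle.dump((s,c),open("wl.pkl","wb"))
_,c0=pickle.load(open("w3.pkl","rb"))
print(s["t"],s["position"].round(4),s["wrist_force"].round(1))
for (u,v) in((200,290),(165,280),(310,285)): print(c["color"][v-3:v+3,u-3:u+3].mean((0,1)).round(),c0["color"][v-3:v+3,u-3:u+3].mean((0,1)).round())
E
python3 look.py
```

```text
5.6 [0.4262 0.298  0.1154] [-0.5  4.8  3.9]
[72. 77. 79.] [55. 60. 61.]
[80. 85. 86.] [60. 65. 66.]
[75. 82. 82.] [59. 64. 64.]
```

Emit:
{"fn": "jog_arm", "kwargs": {
  "rows": [
    {"jaw": 1,"tx": 0,"ty": 0,"tz": 0.001,"turn": 0},
    {"jaw": 1,"tx": 0,"ty": 0,"tz": 0,"turn": 0}
  ]
}}

```text
t: 5.82
position: [0.4262, 0.298, 0.1145]
ee_rot: [3.141, 0.0, -3.14]
wrist_force: [-1.1, 4.5, 5.9]
width: 0.003
gripper_force: 4.4
```

Emit:
{"fn": "jog_arm", "kwargs": {
  "rows": [
    {"jaw": 1,"tx": 0,"ty": 0,"tz": 0.001,"turn": 0},
    {"jaw": 1,"tx": 0,"ty": 0,"tz": 0,"turn": 0}
  ]
}}

```text
t: 5.98
position: [0.4262, 0.298, 0.1139]
ee_rot: [3.141, 0.001, -3.14]
wrist_force: [-1.4, 5.2, 9.4]
width: 0.0
gripper_force: 8.2
```

```bash
python3 look.py
```

```text
5.9833 [0.4262 0.298  0.1139] [-1.4  5.2  9.4]
[73. 78. 80.] [55. 60. 61.]
[80. 84. 87.] [60. 65. 66.]
[103. 109. 110.] [59. 64. 64.]
```

The hard stop is reached at 9 N. I'll hold while the lid springs up and check for change with the fixed cameras.

Emit:
{"fn": "jog_arm", "kwargs": {
  "rows": [
    {"jaw": 1,"tx": 0,"ty": 0,"tz": 0,"turn": 0},
    {"jaw": 1,"tx": 0,"ty": 0,"tz": 0,"turn": 0},
    {"jaw": 1,"tx": 0,"ty": 0,"tz": 0,"turn": 0},
    {"jaw": 1,"tx": 0,"ty": 0,"tz": 0,"turn": 0},
    {"jaw": 1,"tx": 0,"ty": 0,"tz": 0,"turn": 0},
    {"jaw": 1,"tx": 0,"ty": 0,"tz": 0,"turn": 0}
  ]
}}

```text
t: 6.53
position: [0.4262, 0.298, 0.1139]
ee_rot: [3.141, 0.001, -3.14]
wrist_force: [-1.5, 3.6, 10.1]
width: -0.003
gripper_force: 8.3
```

```bash
cat > lid.py <<'E'
from h import *
import pickle
from rig import vision
d=pickle.load(open("cap0.pkl","rb"))
t=vision.capture("scene");s0=d["scene"]
pickle.dump(t,open("s_now.pkl","wb"))
o=np.array([.4525,.2897,0])
for P in([22,40,143],[22,0,143],[46,0,143],[70,40,130],[75,0,130],[85,0,115]):
    u,v=proj(t,o+np.array(P)/1000)[0].round().astype(int)
    print(P,(u,v),t["color"][v-1:v+2,u-1:u+2].mean((0,1)).round(),s0["color"][v-1:v+2,u-1:u+2].mean((0,1)).round())
E
python3 lid.py; python3 look.py
```

```text
[22, 40, 143] (np.int64(306), np.int64(169)) [84. 87. 86.] [186. 194. 193.]
[22, 0, 143] (np.int64(311), np.int64(162)) [105. 107. 106.] [217. 224. 223.]
[46, 0, 143] (np.int64(303), np.int64(159)) [105. 110. 110.] [163. 168. 166.]
[70, 40, 130] (np.int64(289), np.int64(168)) [ 97. 101. 101.] [92. 90. 82.]
[75, 0, 130] (np.int64(294), np.int64(160)) [132. 139. 138.] [132. 127. 113.]
[85, 0, 115] (np.int64(290), np.int64(164)) [109. 114. 114.] [83. 82. 73.]
6.5833 [0.4262 0.298  0.1139] [-0.7  3.4 10.6]
[73. 78. 80.] [55. 60. 61.]
[80. 85. 87.] [60. 65. 66.]
[104. 109. 109.] [59. 64. 64.]
```

The lid has swung back. I'll retreat upward and move over the nearer bottle.

Emit:
{"fn": "jog_arm", "kwargs": {
  "rows": [
    {"jaw": 1,"tx": 0,"ty": 0,"tz": 0,"turn": 0},
    {"jaw": 1,"tx": 0,"ty": 0,"tz": 0,"turn": 0},
    {"jaw": 1,"tx": 0,"ty": 0.0005,"tz": -0.006,"turn": 0},
    {"jaw": 1,"tx": 0,"ty": 0.0005,"tz": -0.01,"turn": 0},
    {"jaw": 1,"tx": 0,"ty": 0.001,"tz": -0.02,"turn": 0},
    {"jaw": 1,"tx": 0,"ty": 0.005,"tz": -0.025,"turn": 0},
    {"jaw": 0.4,"tx": 0,"ty": 0.01,"tz": -0.03,"turn": 0}
  ]
}}

```text
t: 7.22
position: [0.4251, 0.3113, 0.204]
ee_rot: [-3.137, -0.003, 3.14]
wrist_force: [0.4, 0.1, -0.7]
width: 0.126
gripper_force: 0.0
```

Emit:
{"fn": "jog_arm", "kwargs": {
  "rows": [
    {"jaw": -0.2,"tx": -0.0178,"ty": 0.025,"tz": 0,"turn": 0},
    {"jaw": -0.2,"tx": -0.0178,"ty": 0.025,"tz": 0,"turn": 0},
    {"jaw": -0.2,"tx": -0.0178,"ty": 0.025,"tz": 0,"turn": 0},
    {"jaw": -0.2,"tx": -0.0178,"ty": 0.025,"tz": 0,"turn": 0},
    {"jaw": -0.2,"tx": 0,"ty": 0,"tz": 0,"turn": 0},
    {"jaw": -0.2,"tx": 0,"ty": 0,"tz": 0,"turn": 0}
  ]
}}

```text
t: 7.72
position: [0.4971, 0.4142, 0.2032]
ee_rot: [-3.139, -0.002, -3.14]
wrist_force: [0.3, -0.3, -0.3]
width: 0.599
gripper_force: 0.0
```

Run:
```python
from h import *
import pickle
s,c=wristcam();pickle.dump((s,c),open("w4.pkl","wb"));print(s["t"],s["position"],s["ee_rot"],s["wrist_force"],s["width"])
for P in([.497,.4148,.075],[.5102,.4863,.075],[.475,.312,.06],[.475,.267,.06]):print(proj(c,P))
from rig import vision
t=vision.capture("top")
o=proj(t,[.4525,.2897,.12])[0]; print(o)
a=cv2.resize(c["color"],(448,336)); b=cv2.resize(t["color"][205:285,290:370],(336,336),interpolation=cv2.INTER_CUBIC)
cv2.imwrite("pics/w4.png",np.hstack([a,b])[:,:,::-1])
```

```text
7.7167 [0.49711335 0.41421347 0.20317665] [-3.13878889e+00 -1.56296212e-03 -3.14045746e+00] [ 0.31501287 -0.26315905 -0.29771448] 0.5991087097443677
[[257.38522366 178.95558237]]
[[336.50495969 193.0691187 ]]
[[144.86565533 150.85714627]]
[[ 95.62718121 150.7704691 ]]
[326.58119267 245.63863756]
```

View pics/w4.png

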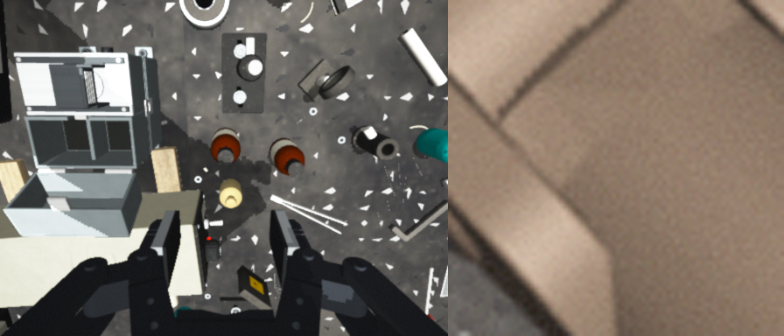

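The lid stands open with both cells exposed, and the cap pixels match my predictions. I'll grip the nearer bottle (b2) and re-check the case pose from this picture.

Emit:
{"fn": "jog_arm", "kwargs": {
  "rows": [
    {"jaw": -0.2,"tx": 0,"ty": 0,"tz": 0.03,"turn": 0},
    {"jaw": -0.2,"tx": 0,"ty": 0,"tz": 0.03,"turn": 0},
    {"jaw": -0.2,"tx": 0,"ty": 0,"tz": 0.03,"turn": 0},
    {"jaw": -0.2,"tx": 0,"ty": 0,"tz": 0.03,"turn": 0},
    {"jaw": -0.2,"tx": 0,"ty": 0,"tz": 0.01,"turn": 0},
    {"jaw": -0.2,"tx": 0,"ty": 0,"tz": 0.01,"turn": 0},
    {"jaw": -0.2,"tx": 0,"ty": 0,"tz": 0,"turn": 0},
    {"jaw": -0.2,"tx": 0,"ty": 0,"tz": 0,"turn": 0}
  ]
}}

```text
t: 8.48
position: [0.4976, 0.4148, 0.0655]
ee_rot: [3.141, 0.001, -3.141]
wrist_force: [-0.5, 0.0, 0.4]
width: 0.603
gripper_force: 0.0
```

Emit:
{"fn": "jog_arm", "kwargs": {
  "rows": [
    {"jaw": 0.2,"tx": 0,"ty": 0,"tz": 0,"turn": 0},
    {"jaw": 0.4,"tx": 0,"ty": 0,"tz": 0,"turn": 0},
    {"jaw": 0.6,"tx": 0,"ty": 0,"tz": 0,"turn": 0},
    {"jaw": 0.8,"tx": 0,"ty": 0,"tz": 0,"turn": 0},
    {"jaw": 1,"tx": 0,"ty": 0,"tz": 0,"turn": 0},
    {"jaw": 1,"tx": 0,"ty": 0,"tz": 0,"turn": 0},
    {"jaw": 1,"tx": 0,"ty": 0,"tz": 0,"turn": 0}
  ],
  "grip_force": 30
}}

```text
t: 9.07
position: [0.4979, 0.4152, 0.0657]
ee_rot: [3.14, 0.002, -3.141]
wrist_force: [0.7, -1.0, 6.2]
width: 0.176
gripper_force: 29.2
```

Run:
```python
from h import *
import pickle
s,c=pickle.load(open("w4.pkl","rb"))
th=-.004;R=np.array([[np.cos(th),-np.sin(th)],[np.sin(th),np.cos(th)]])
for n,P in dict(rimFL=(-1,46,109),rimFR=(-1,-46,109),rimRL=(46,46,109),rimRR=(46,-46,109),divF=(2,0,93),deckFL=(-52,46,105),deckFR=(-52,-46,105)).items():
    q=np.r_[R@np.array(P[:2])/1000+[.4525,.2897],P[2]/1000]; print(n,proj(c,q)[0].round(1), (proj(c,q)[0]*.875).round(1))
g=cv2.cvtColor(c["color"],cv2.COLOR_RGB2GRAY)
print("row165",g[165,20:180].tolist())
print("col 70",g[55:200,70].tolist())
print("col 120",g[120:200,120].tolist())
```

```text
rimFL [151. 134.] [132.2 117.3]
rimFR [ 27.3 133.3] [ 23.8 116.7]
rimRL [157.1 193.5] [137.5 169.3]
rimRR [ 40.8 192.9] [ 35.7 168.7]
divF [ 99.9 134.2] [ 87.4 117.4]
deckFL [145.4  60.5] [127.2  52.9]
deckFR [14.6 59.7] [12.8 52.3]
row165 [86, 83, 85, 85, 82, 83, 83, 82, 84, 86, 86, 88, 87, 86, 94, 131, 154, 144, 108, 71, 53, 53, 53, 52, 51, 54, 53, 55, 54, 56, 54, 55, 53, 52, 54, 55, 52, 54, 55, 54, 54, 54, 53, 55, 52, 53, 54, 55, 54, 57, 56, 56, 57, 56, 60, 79, 73, 52, 41, 41, 41, 41, 42, 40, 42, 42, 40, 40, 41, 41, 40, 40, 43, 43, 41, 42, 40, 41, 42, 44, 42, 53, 108, 148, 161, 155, 126, 84, 56, 55, 51, 56, 51, 53, 54, 54, 55, 53, 53, 49, 54, 53, 53, 66, 81, 63, 46, 42, 41, 41, 44, 41, 42, 41, 44, 44, 42, 45, 40, 38, 42, 41, 44, 39, 42, 41, 42, 44, 43, 54, 122, 157, 150, 110, 67, 56, 56, 54, 55, 57, 57, 58, 56, 54, 56, 56, 53, 54, 57, 53, 57, 73, 96, 86, 64, 55, 55, 55, 59, 87]
col 70 [55, 57, 56, 56, 83, 194, 241, 246, 244, 216, 125, 90, 90, 90, 90, 94, 116, 173, 164, 100, 93, 91, 90, 88, 89, 89, 89, 87, 87, 85, 85, 87, 89, 91, 91, 90, 93, 91, 91, 91, 93, 92, 90, 94, 91, 89, 90, 90, 87, 90, 89, 89, 90, 91, 90, 90, 91, 93, 91, 89, 89, 89, 90, 87, 90, 88, 87, 84, 76, 80, 90, 101, 174, 234, 246, 244, 197, 99, 127, 161, 167, 164, 132, 83, 66, 57, 55, 58, 58, 57, 54, 55, 54, 54, 53, 55, 53, 54, 51, 52, 52, 55, 54, 54, 54, 55, 53, 54, 53, 55, 56, 53, 54, 56, 54, 54, 54, 53, 54, 59, 67, 68, 65, 68, 66, 68, 65, 66, 65, 67, 66, 66, 68, 81, 122, 148, 143, 153, 188, 215, 229, 229, 203, 162, 157]
col 120 [44, 75, 93, 93, 94, 94, 99, 140, 226, 248, 249, 232, 151, 122, 157, 169, 168, 146, 106, 90, 88, 82, 65, 58, 60, 60, 61, 58, 56, 56, 54, 51, 54, 52, 54, 52, 54, 53, 56, 53, 53, 55, 55, 51, 51, 54, 53, 54, 52, 52, 54, 55, 52, 55, 55, 64, 66, 64, 64, 66, 65, 67, 67, 67, 67, 66, 70, 65, 71, 113, 152, 155, 135, 143, 175, 197, 208, 197, 168, 151]
```

Emit:
{"fn": "jog_arm", "kwargs": {
  "rows": [
    {"jaw": 1,"tx": 0,"ty": 0,"tz": -0.006,"turn": 0},
    {"jaw": 1,"tx": 0,"ty": 0,"tz": -0.015,"turn": 0},
    {"jaw": 1,"tx": 0,"ty": 0,"tz": -0.025,"turn": 0},
    {"jaw": 1,"tx": 0,"ty": 0,"tz": -0.03,"turn": 0},
    {"jaw": 1,"tx": 0,"ty": 0,"tz": -0.03,"turn": 0},
    {"jaw": 1,"tx": 0,"ty": 0,"tz": -0.02,"turn": 0},
    {"jaw": 1,"tx": 0.006,"ty": 0,"tz": -0.008,"turn": 0},
    {"jaw": 1,"tx": 0.006,"ty": 0,"tz": 0,"turn": 0}
  ]
}}

```text
t: 9.73
position: [0.4856, 0.4153, 0.2005]
ee_rot: [3.139, 0.003, -3.141]
wrist_force: [-0.1, -0.1, -1.5]
width: 0.175
gripper_force: 29.3
```

Emit:
{"fn": "jog_arm", "kwargs": {
  "rows": [
    {"jaw": 1,"tx": 0.0105,"ty": -0.015,"tz": 0,"turn": 0},
    {"jaw": 1,"tx": 0,"ty": -0.025,"tz": 0,"turn": 0},
    {"jaw": 1,"tx": 0,"ty": -0.028,"tz": 0,"turn": 0},
    {"jaw": 1,"tx": 0,"ty": -0.028,"tz": 0,"turn": 0},
    {"jaw": 1,"tx": 0,"ty": -0.025,"tz": 0,"turn": 0},
    {"jaw": 1,"tx": 0,"ty": -0.017,"tz": 0,"turn": 0},
    {"jaw": 1,"tx": 0,"ty": -0.01,"tz": 0,"turn": 0},
    {"jaw": 1,"tx": 0,"ty": 0,"tz": 0,"turn": 0}
  ]
}}

```text
t: 10.4
position: [0.4739, 0.2641, 0.1971]
ee_rot: [-3.14, -0.002, 3.14]
wrist_force: [-0.3, 0.0, -1.1]
width: 0.177
gripper_force: 29.4
```

Emit:
{"fn": "jog_arm", "kwargs": {
  "rows": [
    {"jaw": 1,"tx": 0,"ty": 0,"tz": 0,"turn": 0},
    {"jaw": 1,"tx": 0,"ty": 0,"tz": 0,"turn": 0},
    {"jaw": 1,"tx": 0,"ty": 0,"tz": 0,"turn": 0}
  ]
}}

```text
t: 10.65
position: [0.4743, 0.2683, 0.198]
ee_rot: [3.141, -0.0, -3.138]
wrist_force: [-0.3, 0.3, -1.8]
width: 0.173
gripper_force: 29.4
```

Emit:
{"fn": "jog_arm", "kwargs": {
  "rows": [
    {"jaw": 1,"tx": -0.001,"ty": -0.001,"tz": 0.006,"turn": 0},
    {"jaw": 1,"tx": 0,"ty": 0,"tz": 0.007,"turn": 0},
    {"jaw": 1,"tx": 0,"ty": 0,"tz": 0.007,"turn": 0},
    {"jaw": 1,"tx": 0,"ty": 0,"tz": 0.006,"turn": 0},
    {"jaw": 1,"tx": 0,"ty": 0,"tz": 0.006,"turn": 0}
  ]
}}

```text
t: 11.07
position: [0.4755, 0.2656, 0.1652]
ee_rot: [-3.141, -0.001, -3.14]
wrist_force: [-1.1, -0.3, -0.7]
width: 0.175
gripper_force: 29.4
```

Emit:
{"fn": "jog_arm", "kwargs": {
  "rows": [
    {"jaw": 1,"tx": 0,"ty": 0,"tz": 0.006,"turn": 0},
    {"jaw": 1,"tx": 0,"ty": 0,"tz": 0.006,"turn": 0},
    {"jaw": 1,"tx": 0,"ty": 0,"tz": 0.006,"turn": 0},
    {"jaw": 1,"tx": 0,"ty": 0,"tz": 0.006,"turn": 0}
  ]
}}

```text
t: 11.4
position: [0.4758, 0.2657, 0.1417]
ee_rot: [3.142, 0.0, -3.141]
wrist_force: [-0.2, 0.5, -0.2]
width: 0.173
gripper_force: 29.4
```

Emit:
{"fn": "jog_arm", "kwargs": {
  "rows": [
    {"jaw": 1,"tx": 0,"ty": 0.001,"tz": 0.004,"turn": 0},
    {"jaw": 1,"tx": 0,"ty": 0,"tz": 0.004,"turn": 0},
    {"jaw": 1,"tx": 0,"ty": 0,"tz": 0.003,"turn": 0},
    {"jaw": 1,"tx": 0,"ty": 0,"tz": 0.002,"turn": 0}
  ]
}}

```text
t: 11.73
position: [0.4757, 0.2667, 0.129]
ee_rot: [-3.142, -0.0, -3.14]
wrist_force: [0.7, 0.5, -0.9]
width: 0.178
gripper_force: 29.4
```

Emit:
{"fn": "jog_arm", "kwargs": {
  "rows": [
    {"jaw": 1,"tx": 0,"ty": 0,"tz": 0.001,"turn": 0},
    {"jaw": 1,"tx": 0,"ty": 0,"tz": 0.001,"turn": 0}
  ]
}}

```text
t: 11.9
position: [0.4759, 0.2667, 0.1273]
ee_rot: [3.141, 0.0, -3.14]
wrist_force: [0.0, 0.2, -0.8]
width: 0.176
gripper_force: 29.4
```

Emit:
{"fn": "jog_arm", "kwargs": {
  "rows": [
    {"jaw": 1,"tx": 0,"ty": 0,"tz": 0.001,"turn": 0},
    {"jaw": 1,"tx": 0,"ty": 0,"tz": 0,"turn": 0}
  ]
}}

```text
t: 12.07
position: [0.4758, 0.2667, 0.1263]
ee_rot: [3.141, 0.0, -3.141]
wrist_force: [0.6, -0.1, -1.0]
width: 0.179
gripper_force: 29.4
```

Emit:
{"fn": "jog_arm", "kwargs": {
  "rows": [
    {"jaw": 1,"tx": 0,"ty": 0,"tz": 0.001,"turn": 0},
    {"jaw": 1,"tx": 0,"ty": 0,"tz": 0,"turn": 0}
  ]
}}

```text
t: 12.23
position: [0.4762, 0.2668, 0.1257]
ee_rot: [3.141, 0.001, -3.141]
wrist_force: [0.8, 0.1, 2.2]
width: 0.178
gripper_force: 29.7
```

Emit:
{"fn": "jog_arm", "kwargs": {
  "rows": [
    {"jaw": 1,"tx": 0,"ty": 0,"tz": 0.001,"turn": 0},
    {"jaw": 1,"tx": 0,"ty": 0,"tz": 0,"turn": 0}
  ]
}}

```text
t: 12.4
position: [0.4768, 0.2669, 0.1256]
ee_rot: [3.14, 0.002, -3.141]
wrist_force: [-1.3, -1.2, 10.2]
width: 0.176
gripper_force: 30.4
```

Floor contact at z=0.1256, as predicted. I'll release, rise and go to the second bottle.

Emit:
{"fn": "jog_arm", "kwargs": {
  "rows": [
    {"jaw": 1,"tx": 0,"ty": 0,"tz": -0.001,"turn": 0},
    {"jaw": 0.55,"tx": 0,"ty": 0,"tz": 0,"turn": 0},
    {"jaw": 0.35,"tx": 0,"ty": 0,"tz": 0,"turn": 0},
    {"jaw": 0.35,"tx": 0,"ty": 0,"tz": 0,"turn": 0},
    {"jaw": 0.35,"tx": 0,"ty": 0,"tz": -0.005,"turn": 0},
    {"jaw": 0.35,"tx": 0,"ty": 0,"tz": -0.015,"turn": 0},
    {"jaw": 0.35,"tx": 0,"ty": 0,"tz": -0.025,"turn": 0},
    {"jaw": 0.35,"tx": 0,"ty": 0,"tz": -0.03,"turn": 0}
  ]
}}

```text
t: 13.07
position: [0.4747, 0.2661, 0.2001]
ee_rot: [-3.14, -0.003, -3.14]
wrist_force: [1.1, 0.4, 0.2]
width: 0.326
gripper_force: 0.0
```

Emit:
{"fn": "jog_arm", "kwargs": {
  "rows": [
    {"jaw": -0.2,"tx": -0.005,"ty": 0.031,"tz": 0,"turn": 0},
    {"jaw": -0.2,"tx": -0.005,"ty": 0.031,"tz": 0,"turn": 0},
    {"jaw": -0.2,"tx": -0.005,"ty": 0.031,"tz": 0,"turn": 0},
    {"jaw": -0.2,"tx": -0.005,"ty": 0.031,"tz": 0,"turn": 0},
    {"jaw": -0.2,"tx": -0.005,"ty": 0.031,"tz": 0,"turn": 0},
    {"jaw": -0.2,"tx": -0.005,"ty": 0.031,"tz": 0,"turn": 0},
    {"jaw": -0.2,"tx": -0.004,"ty": 0.031,"tz": 0,"turn": 0},
    {"jaw": -0.2,"tx": 0,"ty": 0,"tz": 0,"turn": 0}
  ]
}}

```text
t: 13.73
position: [0.5071, 0.4908, 0.1995]
ee_rot: [3.138, -0.002, -3.134]
wrist_force: [-2.3, 0.4, -0.4]
width: 0.601
gripper_force: 0.0
```

Emit:
{"fn": "jog_arm", "kwargs": {
  "rows": [
    {"jaw": -0.2,"tx": 0,"ty": 0,"tz": 0,"turn": 0},
    {"jaw": -0.2,"tx": 0,"ty": 0,"tz": 0,"turn": 0},
    {"jaw": -0.2,"tx": 0,"ty": 0,"tz": 0,"turn": 0}
  ]
}}

```text
t: 13.98
position: [0.51, 0.4823, 0.2005]
ee_rot: [-3.141, 0.0, 3.141]
wrist_force: [-0.4, -0.7, -0.1]
width: 0.593
gripper_force: 0.0
```

```bash
cat > caps.py <<'E'
from h import *
import pickle
s,c=wristcam();print(s["t"],s["position"].round(4),s["width"])
g=cv2.cvtColor(c["color"],cv2.COLOR_RGB2HSV).astype(int)
# amber glass mask
m=((g[...,0]<14)&(g[...,1]>140)&(g[...,2]>40)).astype(np.uint8)
n,l,st,ce=cv2.connectedComponentsWithStats(m)
for i in range(1,n):
    if st[i,4]>40: print(st[i],ce[i].round(1))
for P in([.5102,.4863,.075],[.4758,.2668,.135],[.4758,.2668,.11]): print(P,proj(c,P).round(1))
pickle.dump((s,c),open("w5.pkl","wb"))
E
python3 caps.py
```

```text
13.9833 [0.51   0.4823 0.2005] 0.5926921227787744
[246 154  34  31 605] [262.1 166.9]
[0.5102, 0.4863, 0.075] [[261.  179.9]]
[0.4758, 0.2668, 0.135] [[-66.1 157.8]]
[0.4758, 0.2668, 0.11] [[-33.7 149.9]]
```

Emit:
{"fn": "jog_arm", "kwargs": {
  "rows": [
    {"jaw": -0.2,"tx": 0,"ty": 0.004,"tz": 0.025,"turn": 0},
    {"jaw": -0.2,"tx": 0,"ty": 0,"tz": 0.03,"turn": 0},
    {"jaw": -0.2,"tx": 0,"ty": 0,"tz": 0.03,"turn": 0},
    {"jaw": -0.2,"tx": 0,"ty": 0,"tz": 0.03,"turn": 0},
    {"jaw": -0.2,"tx": 0,"ty": 0,"tz": 0.01,"turn": 0},
    {"jaw": -0.2,"tx": 0,"ty": 0,"tz": 0.01,"turn": 0},
    {"jaw": -0.2,"tx": 0,"ty": 0,"tz": 0,"turn": 0},
    {"jaw": -0.2,"tx": 0,"ty": 0,"tz": 0,"turn": 0}
  ]
}}

```text
t: 14.7
position: [0.5102, 0.488, 0.0666]
ee_rot: [3.141, 0.001, -3.141]
wrist_force: [0.3, 0.4, 0.5]
width: 0.609
gripper_force: 0.0
```

Emit:
{"fn": "jog_arm", "kwargs": {
  "rows": [
    {"jaw": 0.2,"tx": 0,"ty": 0,"tz": 0,"turn": 0},
    {"jaw": 0.4,"tx": 0,"ty": 0,"tz": 0,"turn": 0},
    {"jaw": 0.6,"tx": 0,"ty": 0,"tz": 0,"turn": 0},
    {"jaw": 0.8,"tx": 0,"ty": 0,"tz": 0,"turn": 0},
    {"jaw": 1,"tx": 0,"ty": 0,"tz": 0,"turn": 0},
    {"jaw": 1,"tx": 0,"ty": 0,"tz": 0,"turn": 0},
    {"jaw": 1,"tx": 0,"ty": 0,"tz": 0,"turn": 0}
  ],
  "grip_force": 30
}}

```text
t: 15.28
position: [0.5102, 0.4883, 0.0668]
ee_rot: [3.14, 0.002, -3.141]
wrist_force: [-0.2, -1.3, 6.3]
width: 0.174
gripper_force: 29.2
```

Emit:
{"fn": "jog_arm", "kwargs": {
  "rows": [
    {"jaw": 1,"tx": 0,"ty": 0,"tz": -0.006,"turn": 0},
    {"jaw": 1,"tx": 0,"ty": 0,"tz": -0.015,"turn": 0},
    {"jaw": 1,"tx": 0,"ty": 0,"tz": -0.025,"turn": 0},
    {"jaw": 1,"tx": 0,"ty": 0,"tz": -0.03,"turn": 0},
    {"jaw": 1,"tx": 0,"ty": 0,"tz": -0.03,"turn": 0},
    {"jaw": 1,"tx": 0,"ty": 0,"tz": -0.02,"turn": 0},
    {"jaw": 1,"tx": 0.012,"ty": 0,"tz": -0.008,"turn": 0},
    {"jaw": 1,"tx": 0.012,"ty": 0,"tz": 0,"turn": 0}
  ]
}}

```text
t: 15.95
position: [0.4857, 0.4882, 0.2015]
ee_rot: [3.139, 0.002, -3.142]
wrist_force: [-0.3, -0.3, -1.0]
width: 0.176
gripper_force: 29.3
```

Emit:
{"fn": "jog_arm", "kwargs": {
  "rows": [
    {"jaw": 1,"tx": 0.0105,"ty": -0.018,"tz": 0,"turn": 0},
    {"jaw": 1,"tx": 0,"ty": -0.03,"tz": 0,"turn": 0},
    {"jaw": 1,"tx": 0,"ty": -0.033,"tz": 0,"turn": 0},
    {"jaw": 1,"tx": 0,"ty": -0.033,"tz": 0,"turn": 0},
    {"jaw": 1,"tx": 0,"ty": -0.03,"tz": 0,"turn": 0},
    {"jaw": 1,"tx": 0,"ty": -0.02,"tz": 0,"turn": 0},
    {"jaw": 1,"tx": 0,"ty": -0.012,"tz": 0,"turn": 0},
    {"jaw": 1,"tx": 0,"ty": 0,"tz": 0,"turn": 0}
  ]
}}

```text
t: 16.62
position: [0.4739, 0.3087, 0.1981]
ee_rot: [-3.139, -0.002, 3.14]
wrist_force: [0.3, 0.2, -2.3]
width: 0.178
gripper_force: 29.4
```

Emit:
{"fn": "jog_arm", "kwargs": {
  "rows": [
    {"jaw": 1,"tx": 0,"ty": 0,"tz": 0,"turn": 0},
    {"jaw": 1,"tx": 0,"ty": 0,"tz": 0,"turn": 0},
    {"jaw": 1,"tx": 0,"ty": 0,"tz": 0,"turn": 0},
    {"jaw": 1,"tx": 0,"ty": 0,"tz": 0,"turn": 0}
  ]
}}

```text
t: 16.95
position: [0.4747, 0.3132, 0.199]
ee_rot: [3.141, -0.0, -3.139]
wrist_force: [-0.2, -0.6, -1.7]
width: 0.176
gripper_force: 29.4
```

```bash
python3 caps.py
```

```text
16.95 [0.4747 0.3132 0.199 ] 0.17572716350032871
[ 52  28  28  22 469] [65.1 39.1]
[177 175  40  39 801] [197.9 189.9]
[ 228  204   57   40 1419] [257.2 223.7]
[0.5102, 0.4863, 0.075] [[445.4 217.8]]
[0.4758, 0.2668, 0.135] [[189.9 207.4]]
[0.4758, 0.2668, 0.11] [[196.3 195.1]]
```

Emit:
{"fn": "jog_arm", "kwargs": {
  "rows": [
    {"jaw": 1,"tx": -0.0005,"ty": 0,"tz": 0.006,"turn": 0},
    {"jaw": 1,"tx": 0,"ty": 0,"tz": 0.007,"turn": 0},
    {"jaw": 1,"tx": 0,"ty": 0,"tz": 0.007,"turn": 0},
    {"jaw": 1,"tx": 0,"ty": 0,"tz": 0.006,"turn": 0},
    {"jaw": 1,"tx": 0,"ty": 0,"tz": 0.006,"turn": 0}
  ]
}}

```text
t: 17.42
position: [0.4755, 0.3115, 0.1662]
ee_rot: [-3.141, -0.001, -3.141]
wrist_force: [0.1, 0.5, -1.1]
width: 0.172
gripper_force: 29.4
```

Emit:
{"fn": "jog_arm", "kwargs": {
  "rows": [
    {"jaw": 1,"tx": 0,"ty": 0,"tz": 0.006,"turn": 0},
    {"jaw": 1,"tx": 0,"ty": 0,"tz": 0.006,"turn": 0},
    {"jaw": 1,"tx": 0,"ty": 0,"tz": 0.006,"turn": 0},
    {"jaw": 1,"tx": 0,"ty": 0,"tz": 0.006,"turn": 0}
  ]
}}

```text
t: 17.75
position: [0.4757, 0.3117, 0.1427]
ee_rot: [3.142, 0.0, -3.141]
wrist_force: [0.2, 0.7, -0.9]
width: 0.177
gripper_force: 29.4
```

Emit:
{"fn": "jog_arm", "kwargs": {
  "rows": [
    {"jaw": 1,"tx": 0,"ty": 0,"tz": 0.004,"turn": 0},
    {"jaw": 1,"tx": 0,"ty": 0,"tz": 0.004,"turn": 0},
    {"jaw": 1,"tx": 0,"ty": 0,"tz": 0.003,"turn": 0},
    {"jaw": 1,"tx": 0,"ty": 0,"tz": 0.002,"turn": 0}
  ]
}}

```text
t: 18.08
position: [0.4757, 0.3117, 0.13]
ee_rot: [-3.142, -0.0, -3.141]
wrist_force: [0.5, -0.7, -1.2]
width: 0.176
gripper_force: 29.4
```

Emit:
{"fn": "jog_arm", "kwargs": {
  "rows": [
    {"jaw": 1,"tx": 0,"ty": 0,"tz": 0.0015,"turn": 0},
    {"jaw": 1,"tx": 0,"ty": 0,"tz": 0.001,"turn": 0},
    {"jaw": 1,"tx": 0,"ty": 0,"tz": 0,"turn": 0}
  ]
}}

```text
t: 18.33
position: [0.4757, 0.3117, 0.1278]
ee_rot: [3.142, 0.0, -3.14]
wrist_force: [-0.2, -0.5, -1.3]
width: 0.175
gripper_force: 29.4
```

Emit:
{"fn": "jog_arm", "kwargs": {
  "rows": [
    {"jaw": 1,"tx": 0,"ty": 0,"tz": 0.001,"turn": 0},
    {"jaw": 1,"tx": 0,"ty": 0,"tz": 0,"turn": 0}
  ]
}}

```text
t: 18.5
position: [0.4758, 0.3118, 0.1269]
ee_rot: [3.141, 0.0, -3.14]
wrist_force: [-0.8, -0.6, -0.5]
width: 0.179
gripper_force: 29.5
```

Emit:
{"fn": "jog_arm", "kwargs": {
  "rows": [
    {"jaw": 1,"tx": 0,"ty": 0,"tz": 0.001,"turn": 0},
    {"jaw": 1,"tx": 0,"ty": 0,"tz": 0,"turn": 0}
  ]
}}

```text
t: 18.67
position: [0.4764, 0.3119, 0.1268]
ee_rot: [3.141, 0.002, -3.141]
wrist_force: [-0.3, -0.8, 5.4]
width: 0.172
gripper_force: 30.1
```

Emit:
{"fn": "jog_arm", "kwargs": {
  "rows": [
    {"jaw": 1,"tx": 0,"ty": 0,"tz": -0.0005,"turn": 0},
    {"jaw": 0.55,"tx": 0,"ty": 0,"tz": 0,"turn": 0},
    {"jaw": 0.35,"tx": 0,"ty": 0,"tz": 0,"turn": 0},
    {"jaw": 0.35,"tx": 0,"ty": 0,"tz": 0,"turn": 0},
    {"jaw": 0.35,"tx": 0,"ty": 0,"tz": -0.005,"turn": 0},
    {"jaw": 0.35,"tx": 0,"ty": 0,"tz": -0.015,"turn": 0},
    {"jaw": 0.35,"tx": 0,"ty": 0,"tz": -0.025,"turn": 0},
    {"jaw": 0.35,"tx": 0,"ty": 0,"tz": -0.03,"turn": 0}
  ]
}}

```text
t: 19.33
position: [0.4748, 0.311, 0.2011]
ee_rot: [-3.14, -0.003, -3.14]
wrist_force: [1.2, 1.6, -0.7]
width: 0.324
gripper_force: 0.0
```

Emit:
{"fn": "jog_arm", "kwargs": {
  "rows": [
    {"jaw": 0.35,"tx": 0,"ty": 0.015,"tz": -0.03,"turn": 0},
    {"jaw": 0.35,"tx": 0,"ty": 0.015,"tz": -0.03,"turn": 0},
    {"jaw": 0.35,"tx": 0,"ty": 0.015,"tz": 0,"turn": 0},
    {"jaw": 0.35,"tx": 0,"ty": 0,"tz": 0,"turn": 0},
    {"jaw": 0.35,"tx": 0,"ty": 0,"tz": 0,"turn": 0},
    {"jaw": 0.35,"tx": 0,"ty": 0,"tz": 0,"turn": 0}
  ]
}}

```text
t: 19.83
position: [0.4754, 0.3558, 0.2605]
ee_rot: [-3.14, -0.001, -3.141]
wrist_force: [-0.3, 0.0, 0.2]
width: 0.329
gripper_force: 0.0
```

```bash
python3 caps.py
python3 - <<'E'
from h import *
import pickle
s,c=pickle.load(open("w5.pkl","rb"))
for P in([.4758,.2668,.135],[.4758,.2668,.11],[.4758,.3117,.135],[.4758,.3117,.11]): print(P,proj(c,P).round(1))
# dark cap circle search
g=cv2.cvtColor(c["color"],cv2.COLOR_RGB2GRAY)
hh=cv2.HoughCircles(cv2.resize(g,None,fx=3,fy=3),cv2.HOUGH_GRADIENT,1,30,param1=80,param2=18,minRadius=18,maxRadius=50)
if hh is not None: print([(x/3,y/3,r/3) for x,y,r in hh[0].tolist() if 60<x/3<300 and 130<y/3<260])
E
python3 lid.py
```

```text
19.8333 [0.4754 0.3558 0.2605] 0.32878002503639187
[ 45  41  21  16 265] [54.7 49.2]
[148 154  34  35 602] [166.7 168.4]
[195 155  33  33 601] [212.8 167.8]
[484 338  20  43 578] [493.6 357.8]
[0.5102, 0.4863, 0.075] [[375.7 194. ]]
[0.4758, 0.2668, 0.135] [[155.8 180.3]]
[0.4758, 0.2668, 0.11] [[163.7 172.4]]
[0.4758, 0.2668, 0.135] [[155.8 180.3]]
[0.4758, 0.2668, 0.11] [[163.7 172.4]]
[0.4758, 0.3117, 0.135] [[206.6 180.3]]
[0.4758, 0.3117, 0.11] [[210.6 172.5]]
[(218.16666666666666, 162.16666666666666, 16.46666717529297), (168.16666666666666, 170.5, 16.099999745686848), (242.83333333333334, 161.16666666666666, 11.266666412353516), (197.83333333333334, 156.83333333333334, 10.800000508626303), (215.5, 171.83333333333334, 14.966667175292969)]
[22, 40, 143] (np.int64(306), np.int64(169)) [55. 54. 52.] [186. 194. 193.]
[22, 0, 143] (np.int64(311), np.int64(162)) [59. 57. 55.] [217. 224. 223.]
[46, 0, 143] (np.int64(303), np.int64(159)) [105. 110. 110.] [163. 168. 166.]
[70, 40, 130] (np.int64(289), np.int64(168)) [95. 99. 99.] [92. 90. 82.]
[75, 0, 130] (np.int64(294), np.int64(160)) [104. 109. 108.] [132. 127. 113.]
[85, 0, 115] (np.int64(290), np.int64(164)) [ 98. 103. 102.] [83. 82. 73.]
```

Both bottles show equal amber blobs at the expected upright positions, the lid is open and the arm is clear, so I'm handing in.

```bash
python3 -c "
from rig import job
print(job.finish_job())"
```

```text
the job is handed in; nothing more can be done
None
```

I handed the job in at about 20 s of the 67 s allowed: the lid is open and both amber bottles stand released in their own cells, though no verdict came back, so the pass is not confirmed.

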